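Stop the hanging tube carrier over the code reader

ROBOT

A 7-joint arm with a two-finger parallel gripper is mounted at the origin on the work surface. World frame = base frame: x ahead of the robot, y to its left, z up, the work surface at z = 0. Lengths are in m, angles in rad, forces in N, time in s.
With the tool pointing down it reaches from about 0.425 to 0.925 m from the base axis. Payload 6.8 kg.
Tool frame: the origin (TCP) lies at the very end of the fingers, on their centre line; the grasp point (between the pads) lies 19 mm behind it; z points along the fingers, y is the line along which they close (so a half turn about z gives the same grasp; the last joint's range is limited). The gripper opens to 85 mm and grips with 20 to 120 N. Pads are 22 mm wide; open, the fingers measure 114 mm over their backs; the gripper's body (76 mm by 85 mm) begins 54 mm behind the grasp point. The pads swing forward as they close: fully open they stand 13 mm farther back than shut.
Start: joints at [1.023, 0.477, 0.022, 1.555, -0.011, 1.109, -0.083], TCP at [0.287, -0.611, 0.194] pointing down, gripper open.
Joint ranges: [-2.96, 2.96], [-0.34, 2.1], [-1.41, 1.46], [0.24, 2.44], [-1.37, 4.51], [0.17, 1.92], [-2.96, 2.96]. Speed limits (rad/s): [2.39, 2.39, 3.14, 3.14, 3.14, 3.14, 3.14].

INTERFACE

Orientations are given as a rotation vector (axis times angle).
In Python, from bench import r gives the robot as it stands. The module is installed in compiled form; this text tells all that it offers.
- The arm moves only by the tool servo_tool, never from a script. Its argument "commands" is a list of rows, each a list of 7 numbers: the turn, a rotation vector about the world's x, y, z in degrees, then the shift along the world's x, y, z in mm, then the closure, from 0 (fully open) to 1 (shut). A call has 1 to 5 rows; each row is the pose to reach, as a shift and turn from the pose commanded when the call began; what a row does not reach only later rows make up. A row lasts 1/12 s, in which the tool goes at most 41.7 mm and 7.16 degrees, less where a joint would pass 70% of its speed; a pose out of reach is approached as far as the arm can. A call with a gripper value outside its range is refused whole. The fingers move at their own pace and stop on an object; "force" is the grip in N (left out, the last holds). Time passes only in rows, so rows that repeat a pose let the fingers close. It gives the time, the measured TCP pose, the force, the opening and the grip force at its end, in the units of the state.
- r.get_obs(): the state, without advancing time (a new reading comes with each control period).
- r.grab_frame(name): name is "scene" or "top"; returns (picture, depth): 480x640x3 uint8, blue, green, red; 480x640 float32, m along the optical axis (not along the pixel's ray), 0 where there is no reading.
- r.camera_info(name): a dict with "vertical_fov" (degrees; the focal length in pixels is half the picture's height over the tangent of half this angle, whatever the lens; pixels are square), "cx", "cy" (the principal point, pixels), "cam_to_world" (4x4, takes a point from camera to world coordinates). Camera axes: x right, y up, looking along -z (the intrinsics and any distortion apply to the point x, -y, -z); pixel columns grow to the right and rows downward; lengths in m; the calibration is good to about 2 mm. A picture is of the moment at which its call begins. camera_info takes no time and is no camera call.
- r.hand_in(): hands the job in; it is judged then, once.
The state is a dict: "clock": time; "joints": joint angles; "qvel": joint speeds; "tau": joint torques, N m; "tcp_pos": TCP position; "orientation": TCP orientation; "contact_force": force on the tool from outside, world axes, zero at the start; "moment": the same for the moment, N m; "grip_width": finger opening in m; "gripper_force": force on a finger pad.
Only numpy, scipy, OpenCV 4.12 (cv2) and the standard library are available. Lean on these libraries where they do the work, as an engineer would, in place of code of your own. Each camera call takes 0.05 s, during which the arm holds its last target. There are 200 camera calls.

TASK

Pull the red bolt all the way out so that the tube carrier swings free from its parked lean, then move the overhead trolley by its yellow grip, kill the swing, and keep the carrier hanging still, centred over the green window of the code reader, for at least four seconds; finish with the trolley let go and the carrier still there. Do not touch the carrier with the robot, never let it swing so far that the tubes would spill (0.3 rad), and leave the rack, the tip box and the bottle where they are.

Things in the scene. Friction and masses are not known exactly. Their poses are not given: they have to be found in the camera images.
- gantry: Fixed aluminium portal frame on the bench that carries an overhead rail 860 mm up; two posts 30 mm square stand on the rail line at its local y = +490 and -460 mm. Origin on the bench surface under the rail line; its y axis runs along the rail, towards the parking end; its x axis points away from the robot. It stands turned by up to 0.1 rad.
- trolley (a joint): Position of the blue trolley along the rail, m: 0 at the parking-end stop (where it starts), growing along the frame's -y axis to 0.44 at the other stop. Trolley 1 kg; it stays where it is left: friction about 2.5 N plus 4 N per m/s.
- trolley_grip (a point): Middle of the yellow upright grip on the trolley's drop bar: 30 (frame x) by 26 (frame y) by 70 mm tall, 255 mm above the bench, 170 mm nearer the robot than the rail line; moves rigidly with the trolley. A 14 mm steel drop bar comes down 120 mm beyond it (+x) and runs level to its lower half. Pinch it from above, closing along the frame's y.
- carrier: Blue open tray of capped sample tubes, 90 (x) by 120 (y) by 50 mm, tubes to 74 mm, about 0.6 kg, rigidly fixed under a thin steel hanger (0.1 kg). Origin in the middle of its underside, 75 mm above the bench when plumb; it tilts with the hanger about the frame's x axis. It starts leaning 0.12 rad, out towards the parking end (+y), held by the bolt. Spills beyond 0.3 rad. Do not touch.
- carrier_base (a point): Middle of the carrier's underside, 725 mm below the hanger's free pivot. The pivot rides with the trolley, 800 mm above the bench, exactly beyond the yellow grip (same frame y as trolley_grip, 170 mm further in frame x). Swings only along the rail, like a simple pendulum of 690 mm (period 1.67 s), almost undamped (takes minutes to fade).
- bolt (a joint): How far the red-gripped retaining bolt is pulled out, m: 0 at the start (its tip blocks the carrier, which leans on it), 0.065 fully out. It slides horizontally along the frame's -x (towards the robot), friction about 2 N, and stays where it is left. The carrier is free from about 0.035.
- bolt_grip (a point): Grip point on the bolt's red upright grip block, 26 by 26 mm, 70 mm tall, its top at 150 mm; the point is 30 mm below that top, 120 mm above the bench. It moves with the bolt. A 13 mm bar at 100 mm height leads from the block along the frame's -y for 130 mm, then +x to the bolt tip.
- reader: Fixed black flatbed code reader, 150 mm (x) by 190 mm (y) by 42 mm high, with a white surround and a bright green window 90 by 120 mm in the middle of its top. It stands on the rail line, up to 0.15 rad askew. Origin in the middle of its underside.
- reader_window (a point): Middle of the green window, 41 mm above the bench. The carrier must end centred over it, its underside about 34 mm above.
- tube_rack: Loose green microtube rack, 80 by 120 by 52 mm, 0.25 kg; leave alone. Origin in the middle of its underside.
- tip_box: Loose red pipette-tip box with clear lid, 85 by 120 by 62 mm, 0.2 kg; leave alone. Origin in the middle of its underside.
- reagent: Loose reagent bottle with blue cap, 60 mm diameter, 130 mm tall; leave alone. Origin in the middle of its underside.
There are look-alikes about, which are no part of the job. Several things have the shape of the reader; the one meant has the colours described above.

How it is judged:
By the outcome, as a careful person would: the job done as asked, in the order asked, and still so for the second after the job is handed in, with the robot touching nothing.
It also fails if it takes over 64 s, if anything falls off the work surface, if the arm or the gripper's body presses on something with over 40 N, if the wrist force passes 120 N, or if a joint passes its speed limit or range.

## Working session

There is one attempt and no reset: what is moved stays moved. The work goes in short steps, Python scripts to look and compute and a tool call to move; the robot and the scene stay as the last step left them, time stands still between calls to the robot, and variables do not carry over. Pictures are saved under pics/ and viewed, at most 10 in all, crops included, and the job is handed in when it is done.

Besides the shell and the picture viewer there is one more tool, called after "Emit:" in YAML: its name, and indented under it one key for each argument. servo_tool: Moves the arm, as the interface text tells. Its arguments: {"type":"object","properties":{"commands":{"type":"array"},"force":{"type":"number"}},"required":["commands"]}

```bash
mkdir -p pics; cat > h.py <<'E'
import numpy as np, cv2
from bench import r
def cam(n):
    i=r.camera_info(n); f=240/np.tan(np.radians(i["vertical_fov"])/2); return i,f
def world(n,d):
    i,f=cam(n); v,u=np.mgrid[0:480,0:640]
    K=np.array([[f,0,i["cx"]],[0,f,i["cy"]],[0,0,1.]])
    dist=np.array(i.get("distortion",np.zeros(5)),float)
    p=cv2.undistortPoints(np.stack([u,v],-1).reshape(-1,1,2).astype(float),K,dist).reshape(480,640,2)
    P=np.stack([p[...,0]*d,-p[...,1]*d,-d],-1); M=np.array(i["cam_to_world"])
    return P@M[:3,:3].T+M[:3,3]
E
python3 - <<'E'
from h import *
for n in("scene","top"):
    im,d=r.grab_frame(n); cv2.imwrite(f"pics/{n}0.png",im); np.savez(f"{n}0.npz",im=im,d=d); print(r.camera_info(n))
print(r.get_obs())
E
```

```text
{'vertical_fov': 50.60009871782934, 'cx': 323.2604843608153, 'cy': 246.71824754662177, 'cam_to_world': array([[-1.45477707e-02, -7.72691068e-01,  6.34615534e-01,
         1.30285352e+00],
       [ 9.99894075e-01, -1.15267321e-02,  8.88668258e-03,
        -1.34479038e-02],
       [ 4.48382975e-04,  6.34677594e-01,  7.72776909e-01,
         1.07643960e+00],
       [ 0.00000000e+00,  0.00000000e+00,  0.00000000e+00,
         1.00000000e+00]])}
{'vertical_fov': 48.72282267415086, 'cx': 322.38048862842345, 'cy': 241.98895466303475, 'cam_to_world': array([[-9.45490264e-04,  9.97513235e-01, -7.04730562e-02,
         4.74045559e-01],
       [-9.99993178e-01, -6.91497585e-04,  3.62841964e-03,
        -3.53588413e-02],
       [ 3.57066467e-03,  7.04760060e-02,  9.97507084e-01,
         1.19131415e+00],
       [ 0.00000000e+00,  0.00000000e+00,  0.00000000e+00,
         1.00000000e+00]])}
{'clock': 0.1, 'joints': array([ 1.02288755,  0.4777406 ,  0.02233674,  1.55633748, -0.01153875,
        1.10933512, -0.08309486]), 'qvel': array([ 7.19105748e-04, -2.78841667e-03,  1.72722904e-03, -1.40983416e-03,
        3.95352101e-06, -1.11829757e-03,  2.47814668e-04]), 'tau': array([ 3.98160701e-03, -5.97762680e+01,  1.61330000e+00, -2.81956261e+01,
        1.27834693e-02,  5.00359369e-03, -4.02187493e-05]), 'tcp_pos': array([ 0.28713567, -0.61021624,  0.19351373]), 'orientation': array([-3.06434111e+00, -6.84959940e-01,  7.12044859e-04]), 'contact_force': array([ 0.35362441, -0.47906016, -0.36174138]), 'moment': array([ 0.03592679,  0.05158763, -0.00929267]), 'gripper_force': 0.0, 'grip_width': 0.08555399830389104}
```

View pics/scene0.png

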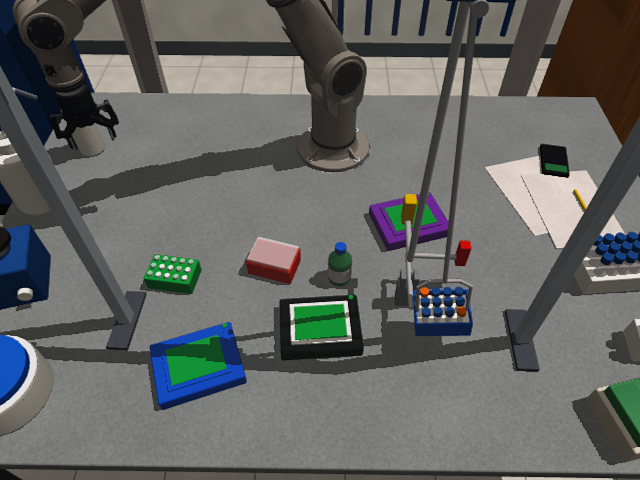

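View pics/top0.png

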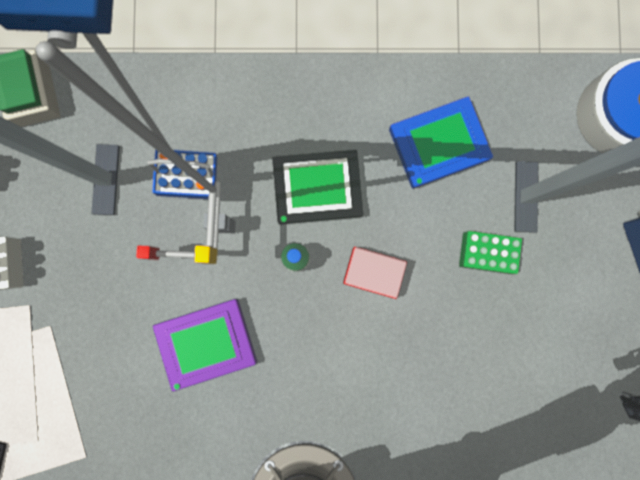

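The scene view looks towards the robot: red bolt grip at (464,252), yellow grip at (410,205), the right reader (black with white surround) at (320,325), and carrier at (443,310). In the top view these are red (146,253), yellow (205,254), reader (318,186), posts about (106,180) and (526,195), and bottle (294,256).

```bash
cat > m.py <<'E'
from h import *
def blobs(n,im,d,lo,hi,zr,box=None):
    W=world(n,d); h=cv2.cvtColor(im,cv2.COLOR_BGR2HSV)
    m=cv2.inRange(h,lo,hi)>0
    m&=(d>0)&(W[...,2]>zr[0])&(W[...,2]<zr[1])
    if box: m&=(W[...,0]>box[0])&(W[...,0]<box[1])&(W[...,1]>box[2])&(W[...,1]<box[3])
    k,l,s,c=cv2.connectedComponentsWithStats(m.astype(np.uint8))
    out=[]
    for i in range(1,k):
        if s[i,4]>25:
            P=W[l==i]; out.append((s[i,4],c[i].round(0),np.median(P,0).round(4),np.percentile(P,3,0).round(4),np.percentile(P,97,0).round(4),P))
    return out
E
python3 - <<'E'
from m import *
np.set_printoptions(suppress=True)
for n in("scene","top"):
    z=np.load(n+"0.npz"); im,d=z["im"],z["d"]; W=world(n,d)
    print(n,"table z",[W[v,u].round(4) for v,u in([(150,200),(250,200),(400,280),(200,550)] if n=="scene" else [(100,250),(300,300),(300,600),(100,560),(420,150)])])
    for nm,lo,hi,zr in(("yellow",(20,120,90),(32,255,255),(.1,.4)),("red",(0,170,70),(6,255,255),(.065,.2)),("green",(50,150,60),(75,255,255),(.03,.06)),("white",(0,0,150),(180,50,255),(.03,.055))):
        for b in blobs(n,im,d,lo,hi,zr):
            print(nm,*b[:5])
            if nm=="green": print("  rect",cv2.minAreaRect(b[5][:,:2].astype(np.float32)*1000))
            if nm in("yellow","red"):
                P=b[5]; t=P[P[:,2]>np.percentile(P[:,2],97)-.006]; print("  top",t.mean(0).round(4),cv2.minAreaRect(t[:,:2].astype(np.float32)*1000))
W=world("top",np.load("top0.npz")["d"])
m=(abs(W[...,2])<.03)
for v,u in((180,106),(150,106),(210,106),(170,526),(225,526),(195,530)): print(u,v,W[v,u].round(3))
E
```

```text
scene table z [array([ 0.0225, -0.431 ,  0.0038]), array([ 0.4337, -0.3627, -0.0021]), array([ 0.8573, -0.1143,  0.0025]), array([0.2317, 0.6432, 0.0023])]
yellow 123 [410. 199.] [0.5205 0.1651 0.2906] [0.5043 0.1529 0.2872] [0.5332 0.176  0.2931]
  top [0.5202 0.1647 0.2907] ((518.5435180664062, 165.07508850097656), (23.879974365234375, 33.60132598876953), 85.5550308227539)
red 96 [465. 245.] [0.5323 0.3109 0.1504] [0.5191 0.3    0.1464] [0.5428 0.3235 0.1544]
  top [0.5316 0.3111 0.1512] ((532.1043701171875, 311.9595642089844), (26.954572677612305, 24.192649841308594), 2.437469482421875)
green 32 [415. 215.] [0.3396 0.2269 0.0432] [0.2837 0.2132 0.0393] [0.3804 0.2388 0.0467]
  rect ((332.23291015625, 227.46058654785156), (5.301756858825684, 101.0161361694336), 74.33274841308594)
green 294 [396. 216.] [0.3394 0.1742 0.0428] [0.3014 0.1513 0.0389] [0.3887 0.1917 0.0465]
  rect ((345.51190185546875, 179.65310668945312), (93.8770523071289, 53.145999908447266), 12.151030540466309)
green 164 [428. 217.] [0.3453 0.2623 0.043 ] [0.3029 0.2449 0.0387] [0.3676 0.2788 0.0472]
  rect ((339.44
[... 3028 characters left out ...]
7] [ 0.5695 -0.3614  0.0547]
white 31 [495. 240.] [ 0.5585 -0.4114  0.0524] [ 0.5527 -0.4186  0.0436] [ 0.5629 -0.4054  0.0547]
white 30 [505. 242.] [ 0.5546 -0.4338  0.0511] [ 0.5502 -0.4403  0.0448] [ 0.5608 -0.4282  0.0548]
white 28 [473. 248.] [ 0.5412 -0.3631  0.051 ] [ 0.5349 -0.37    0.0471] [ 0.5457 -0.3587  0.0542]
white 30 [494. 252.] [ 0.5347 -0.4092  0.0519] [ 0.5284 -0.4161  0.045 ] [ 0.5392 -0.4027  0.0549]
white 33 [504. 253.] [ 0.5304 -0.431   0.0516] [ 0.5243 -0.437   0.0436] [ 0.5351 -0.4253  0.054 ]
106 180 [0.691 0.433 0.043]
106 150 [0.766 0.449 0.011]
106 210 [0.629 0.444 0.014]
526 170 [ 0.719 -0.497  0.017]
526 225 [ 0.595 -0.495  0.012]
530 195 [ 0.653 -0.482  0.073]
```

Emit:
servo_tool:
  commands:
    - [0,0,4,20,30,20,0]
    - [0,0,8,40,60,40,0]
    - [0,0,12,60,90,60,0]
    - [0,0,16,80,120,80,0]
    - [0,0,20,100,150,100,0]
  force: 40

```text
clock: 0.52
tcp_pos: [0.3878, -0.459, 0.2949]
orientation: [-2.898, -1.212, 0.001]
contact_force: [-0.3, -0.5, 0.6]
grip_width: 0.085
gripper_force: 0.0
```

Emit:
servo_tool:
  commands:
    - [0,0,4,15,33,18,0]
    - [0,0,8,30,66,36,0]
    - [0,0,12,45,99,54,0]
    - [0,0,16,60,132,72,0]
    - [0,0,20,75,165,90,0]

```text
clock: 0.93
tcp_pos: [0.4625, -0.2939, 0.385]
orientation: [-2.644, -1.697, 0.001]
contact_force: [1.2, -0.8, -0.0]
grip_width: 0.0856
gripper_force: 0.0
```

Emit:
servo_tool:
  commands:
    - [0,0,4,5,40,0,0]
    - [0,0,8,10,80,0,0]
    - [0,0,12,15,120,0,0]
    - [0,0,16,20,160,0,0]
    - [0,0,20,25,200,0,0]

```text
clock: 1.35
tcp_pos: [0.4869, -0.0939, 0.3842]
orientation: [-2.309, -2.13, 0.001]
contact_force: [0.9, 0.3, -0.2]
grip_width: 0.0856
gripper_force: 0.0
```

```bash
python3 - <<'E'
from m import *
np.set_printoptions(suppress=True,precision=4)
o=r.get_obs(); print(o["joints"],o["tcp_pos"])
C=[]
for n in("scene","top"):
    z=np.load(n+"0.npz"); W=world(n,z["d"]).reshape(-1,3); h=cv2.cvtColor(z["im"],cv2.COLOR_BGR2HSV).reshape(-1,3)
    for s,(cx,cy) in(("+",(.695,.445)),("-",(.655,-.495))):
        for zr in((.1,.3),(.3,.5)):
            m=(W[:,2]>zr[0])&(W[:,2]<zr[1])&(np.hypot(W[:,0]-cx,W[:,1]-cy)<.07)&(h[:,1]<60)
            P=W[m][:,:2]
            print(n,s,zr,len(P),P.mean(0),np.percentile(P,[3,97],axis=0).ravel())
        m=(W[:,2]>.006)&(W[:,2]<.025)&(np.hypot(W[:,0]-cx,W[:,1]-cy)<.13)&(h[:,2]<120)
        P=W[m][:,:2]; print("  foot",len(P),cv2.minAreaRect((P*1000).astype(np.float32)), P.mean(0),np.percentile(P,[3,97],axis=0).ravel())
    # carrier: blue, and bar
    z0=z["im"]; 
    for b in blobs(n,z0,z["d"],(100,120,40),(125,255,255),(.06,.22),(.55,.8,.05,.4)): print("blue",*b[:5])
E
```

```text
[ 0.4765  0.076  -0.4377  1.6682  0.0329  1.405  -0.0461] [ 0.4869 -0.0939  0.3842]
scene + (0.1, 0.3) 1327 [0.7086 0.4414] [0.6875 0.4318 0.7163 0.4599]
scene + (0.3, 0.5) 2142 [0.7088 0.4413] [0.688  0.4318 0.7164 0.4599]
  foot 1065 ((698.864990234375, 412.75732421875), (121.7349624633789, 163.88623046875), 87.47718811035156) [0.712  0.4423] [0.6244 0.4215 0.7784 0.4688]
scene - (0.1, 0.3) 1293 [ 0.669  -0.4946] [ 0.6489 -0.5141  0.6769 -0.4849]
scene - (0.3, 0.5) 2071 [ 0.6691 -0.4946] [ 0.649  -0.5143  0.677  -0.485 ]
  foot 1153 ((662.7020263671875, -482.3705749511719), (169.88995361328125, 250.4494171142578), 46.130001068115234) [ 0.6606 -0.4906] [ 0.5672 -0.5258  0.7391 -0.4138]
blue 497 [447. 297.] [0.6741 0.2465 0.1541] [0.6488 0.217  0.1228] [0.7223 0.2963 0.1611]
blue 834 [441. 326.] [0.7353 0.2346 0.1117] [0.6732 0.1807 0.0812] [0.7388 0.2957 0.1372]
blue 57 [425. 301.] [0.6914 0.1989 0.1498] [0.6811 0.1905 0.1459] [0.6989 0.2062 0.153 ]
blue 63 [426. 311.] [0.7175 0.1982 0.15  ] [0.7066 0.1897 0.1443] [0.7247 0.2049 0.1531]
blue 62 [449. 311.] [0.7181 0.2475 0.1557] [0.
[... 661 characters left out ...]
. 159.] [0.7173 0.2005 0.1486] [0.6775 0.1809 0.1092] [0.7335 0.2478 0.1563]
blue 49 [163. 169.] [0.6906 0.2745 0.1594] [0.6853 0.2669 0.1566] [0.6975 0.2813 0.1634]
blue 46 [176. 170.] [0.6896 0.2498 0.1566] [0.6837 0.2424 0.153 ] [0.6956 0.2567 0.1593]
blue 40 [202. 171.] [0.689  0.1997 0.1503] [0.6826 0.1942 0.1463] [0.6937 0.2075 0.1544]
blue 212 [174. 191.] [0.6484 0.2685 0.1251] [0.6456 0.2024 0.0927] [0.6851 0.3007 0.14  ]
blue 52 [162. 182.] [0.6654 0.2749 0.1594] [0.6592 0.2687 0.1558] [0.6727 0.2818 0.1632]
blue 51 [175. 183.] [0.6642 0.2498 0.1568] [0.6579 0.2435 0.1537] [0.6718 0.2567 0.161 ]
blue 52 [188. 184.] [0.6628 0.2261 0.154 ] [0.6564 0.219  0.1507] [0.6701 0.2332 0.158 ]
```

Emit:
servo_tool:
  commands:
    - [0,0,0.5,4,40,0,0]
    - [0,0,1,8,80,0,0]
    - [0,0,1.5,12,120,0,0]
    - [0,0,2,16,160,0,0]
    - [0,0,2.4,20,200,0,0]

```text
clock: 1.77
tcp_pos: [0.5069, 0.1059, 0.3843]
orientation: [2.267, 2.174, -0.001]
contact_force: [0.8, 0.1, -0.5]
grip_width: 0.0855
gripper_force: 0.0
```

Emit:
servo_tool:
  commands:
    - [0,0,0,5,41,0,0]
    - [0,0,0,9,82,0,0]
    - [0,0,0,14,123,0,0]
    - [0,0,0,19,164,0,0]
    - [0,0,0,23,206,0,0]

```text
clock: 2.18
tcp_pos: [0.5305, 0.3111, 0.3839]
orientation: [2.268, 2.173, -0.001]
contact_force: [0.7, -0.3, 0.9]
grip_width: 0.0853
gripper_force: 0.0
```

Emit:
servo_tool:
  commands:
    - [0,0,0,0,0,-40,0]
    - [0,0,0,0,0,-80,0]
    - [0,0,0,0,0,-120,0]
    - [0,0,0,0,0,-160,0]
    - [0,0,0,0,0,-200,0]

```text
clock: 2.6
tcp_pos: [0.5299, 0.3094, 0.1823]
orientation: [2.267, 2.175, -0.001]
contact_force: [0.5, -0.8, -0.6]
grip_width: 0.0855
gripper_force: 0.0
```

Emit:
servo_tool:
  commands:
    - [0,0,0,0,2,-26,0]
    - [0,0,0,0,2,-52,0]
    - [0,0,0,0,2,-77,0]
    - [0,0,0,0,2,-77,0.5]
    - [0,0,0,0,2,-77,1]
  force: 40

```text
clock: 3.02
tcp_pos: [0.5294, 0.311, 0.1063]
orientation: [-2.267, -2.174, 0.005]
contact_force: [0.4, 1.2, 0.9]
grip_width: 0.0641
gripper_force: 0.0
```

Emit:
servo_tool:
  commands:
    - [0,0,0,0,0,0,1]
    - [0,0,0,0,0,0,1]
    - [0,0,0,0,0,0,1]
    - [0,0,0,0,0,0,1]

```text
clock: 3.35
tcp_pos: [0.5297, 0.3126, 0.1096]
orientation: [-2.267, -2.175, -0.001]
contact_force: [-4.7, -1.3, 7.7]
grip_width: 0.0243
gripper_force: 39.0
```

Emit:
servo_tool:
  commands:
    - [0,0,0,-6,0,3,1]
    - [0,0,0,-14,1,4,1]
    - [0,0,0,-22,1,4,1]
    - [0,0,0,-30,1,4,1]
    - [0,0,0,-38,2,4,1]

```text
clock: 3.77
tcp_pos: [0.4911, 0.3141, 0.1101]
orientation: [-2.266, -2.174, 0.0]
contact_force: [2.4, 3.5, -16.2]
grip_width: 0.0236
gripper_force: 42.2
```

Emit:
servo_tool:
  commands:
    - [0,0,0,-8,0,0,1]
    - [0,0,0,-16,1,0,1]
    - [0,0,0,-24,1,0,1]
    - [0,0,0,-28,1,0,1]
    - [0,0,0,-28,1,0,1]

```text
clock: 4.18
tcp_pos: [0.4646, 0.3152, 0.1103]
orientation: [-2.266, -2.175, -0.004]
contact_force: [6.9, 7.8, -21.9]
grip_width: 0.0239
gripper_force: 41.5
```

Emit:
servo_tool:
  commands:
    - [0,0,0,0,0,-4,0.3]
    - [0,0,0,0,0,-4,0]
    - [0,0,0,0,0,-4,0]
    - [0,0,0,0,0,-4,0]
    - [0,0,0,0,0,-4,0]

```text
clock: 4.6
tcp_pos: [0.4647, 0.315, 0.1082]
orientation: [2.267, 2.174, 0.002]
contact_force: [0.4, 0.5, -0.6]
grip_width: 0.0823
gripper_force: 0.0
```

Emit:
servo_tool:
  commands:
    - [0,0,0,0,0,15,0]
    - [0,0,0,0,0,50,0]
    - [0,0,7,0,0,90,0]
    - [0,0,14,0,0,130,0]
    - [0,0,21,0,0,170,0]

```text
clock: 5.02
tcp_pos: [0.4639, 0.3146, 0.2797]
orientation: [1.825, 2.557, 0.0]
contact_force: [1.3, -0.7, -0.1]
grip_width: 0.0857
gripper_force: 0.0
```

```bash
python3 - <<'E'
from m import *
for n in("scene","top"):
    im,d=r.grab_frame(n); np.savez(f"{n}1.npz",im=im,d=d)
    for b in blobs(n,im,d,(0,170,70),(6,255,255),(.065,.2),(.35,.6,.2,.4)): print("red",*b[:5])
    for b in blobs(n,im,d,(20,120,90),(32,255,255),(.1,.4)): print("yellow",*b[:5])
    W=world(n,d)
    for b in blobs(n,im,d,(100,120,40),(125,255,255),(.06,.22),(.55,.8,-.1,.4)): print("blue",*b[:5])
o=r.get_obs(); print(o["joints"],o["tcp_pos"],o["clock"])
cv2.imwrite("pics/scene1.png",np.load("scene1.npz")["im"])
E
```

```text
red 84 [462. 225.] [0.4668 0.3136 0.1506] [0.4543 0.3026 0.1459] [0.4783 0.3252 0.1536]
red 103 [459. 237.] [0.4767 0.3126 0.1163] [0.4733 0.3052 0.0913] [0.4795 0.3235 0.1397]
yellow 115 [410. 199.] [0.5206 0.1644 0.291 ] [0.5068 0.1531 0.2873] [0.5332 0.1755 0.2938]
blue 438 [423. 297.] [0.6696 0.1935 0.1493] [0.6457 0.162  0.1145] [0.7218 0.2391 0.154 ]
blue 807 [413. 326.] [0.7328 0.1753 0.1069] [0.6744 0.1219 0.0785] [0.7364 0.2371 0.1286]
blue 115 [398. 305.] [0.6962 0.1407 0.1487] [0.6778 0.1347 0.1187] [0.7217 0.1477 0.1519]
blue 120 [410. 306.] [0.6977 0.1652 0.149 ] [0.6754 0.1593 0.1183] [0.7234 0.1728 0.1525]
red 143 [141. 285.] [0.4635 0.315  0.1513] [0.4538 0.3042 0.1476] [0.4752 0.326  0.1548]
yellow 321 [205. 254.] [0.5173 0.1611 0.2901] [0.5046 0.1532 0.2447] [0.5301 0.1767 0.2939]
blue 372 [222. 167.] [0.7136 0.1589 0.1252] [0.6434 0.1369 0.0903] [0.7318 0.2094 0.1536]
blue 45 [211. 172.] [0.6871 0.1812 0.151 ] [0.6809 0.1751 0.1434] [0.6933 0.1881 0.1545]
blue 45 [224. 173.] [0.6863 0.1565 0.1492] [0.6798 0.1504 0.143 ] [0.6913 0.1643 0.1525]
blue 133 [186. 191.] [0.6477 0.2454 0.122 ] [0.6454 0.2002 0.0956] [0.6866 0.2565 0.1326]
blue 51 [185. 183.] [0.6644 0.2322 0.1525] [0.6579 0.2253 0.1481] [0.671  0.2391 0.1562]
blue 28 [197. 185.] [0.661  0.2092 0.1517] [0.6564 0.2032 0.1488] [0.6663 0.2152 0.1554]
[-0.05378834  0.31261536 -0.81606197  1.67739941  0.241951    1.24325344
 -0.59322577] [0.46683942 0.3178996  0.28486001] 5.1167
```

View pics/scene1.png

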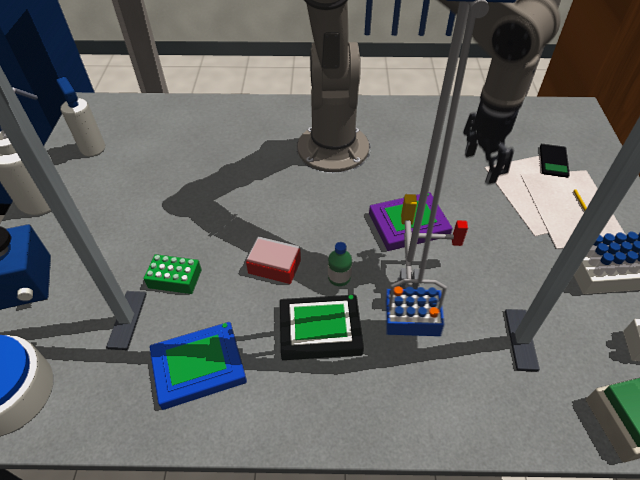

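The scene view shows the red grip pulled towards the robot at (460,233) and the carrier swinging free at (415,310). Nothing else has moved.

Emit:
servo_tool:
  commands:
    - [0,0,7,5,-10,25,0]
    - [0,0,14,10,-25,50,0]
    - [0,0,21,15,-45,75,0]
    - [0,0,28,20,-65,99,0]
    - [0,0,35,26,-85,99,0]

```text
clock: 5.53
tcp_pos: [0.4917, 0.2307, 0.3813]
orientation: [0.971, 2.982, 0.008]
contact_force: [0.2, 0.5, -0.0]
grip_width: 0.0855
gripper_force: 0.0
```

Emit:
servo_tool:
  commands:
    - [0,0,7,5,-14,0,0]
    - [0,0,14,10,-28,0,0]
    - [0,0,21,15,-42,0,0]
    - [0,0,28,20,-55,0,0]
    - [0,0,34,26,-68,0,0]

```text
clock: 5.95
tcp_pos: [0.5163, 0.1609, 0.3764]
orientation: [0.058, 3.141, -0.001]
contact_force: [0.5, -0.2, 0.4]
grip_width: 0.0854
gripper_force: 0.0
```

Emit:
servo_tool:
  commands:
    - [0,0,0,0,0,0,0]
    - [0,0,0,0,0,0,0]
    - [0,0,0,0,0,0,0]

```text
clock: 6.2
tcp_pos: [0.5158, 0.1627, 0.3764]
orientation: [-0.07, -3.141, -0.001]
contact_force: [-0.1, 0.6, -0.1]
grip_width: 0.0855
gripper_force: 0.0
```

Emit:
servo_tool:
  commands:
    - [0,0,0,3,2,-40,0]
    - [0,0,0,3,2,-75,0]
    - [0,0,0,3,2,-105,0]
    - [0,0,0,3,2,-130,0]
    - [0,0,0,3,2,-130,0.4]
  force: 60

```text
clock: 6.62
tcp_pos: [0.5159, 0.1633, 0.2417]
orientation: [-0.066, -3.133, 0.004]
contact_force: [-0.5, -1.0, -0.2]
grip_width: 0.0755
gripper_force: 0.0
```

Emit:
servo_tool:
  commands:
    - [0,0,0,0,0,0,0.6]
    - [0,0,0,0,0,0,0.8]
    - [0,0,0,0,0,0,1]
    - [0,0,0,0,0,0,1]
    - [0,0,0,0,0,0,1]

```text
clock: 7.03
tcp_pos: [0.5203, 0.1649, 0.2487]
orientation: [0.066, 3.138, 0.002]
contact_force: [-2.3, 0.1, 6.3]
grip_width: 0.0235
gripper_force: 58.6
```

Emit:
servo_tool:
  commands:
    - [0,0,0,0,0,0,1]
    - [0,0,0,0,0,0,1]

```text
clock: 7.2
tcp_pos: [0.5203, 0.1649, 0.2487]
orientation: [0.066, 3.138, 0.002]
contact_force: [-1.6, 1.2, 6.1]
grip_width: 0.0235
gripper_force: 58.6
```

```bash
cat > car.py <<'E'
from m import *
T=-0.0413; EX=np.array([np.cos(T),np.sin(T)]); EY=np.array([-np.sin(T),np.cos(T)]); O=np.array([.680,-.0436])
def loc(p): q=np.asarray(p)[...,:2]-O; return np.stack([q@EX,q@EY],-1)
def face():
    "carrier front face: time, middle local y, tilt of its lower/upper edges"
    t=r.get_obs()["clock"]; im,d=r.grab_frame("scene"); W=world("scene",d)
    h=cv2.cvtColor(im,cv2.COLOR_BGR2HSV); m=(cv2.inRange(h,(100,120,30),(125,255,255))>0)&(d>0)
    q=loc(W); m&=(W[...,2]>.06)&(W[...,2]<.14)&(q[...,0]>.035)&(q[...,0]<.065)&(abs(q[...,1])<.4)
    m=cv2.morphologyEx(m.astype(np.uint8),cv2.MORPH_OPEN,np.ones((3,3)))>0
    P=np.c_[q[m][:,1],W[m][:,2]]
    (c,s,a)=cv2.minAreaRect((P*1000).astype(np.float32))
    lo,hi=np.percentile(P[:,0],[1,99])
    return t,c[0]/1000,c[1]/1000,(lo+hi)/2,s,a,len(P),im,d
def theta(y,z,py): return np.arctan2(y-py,.8-z)
E
python3 - <<'E'
from car import *
import time
from scipy.optimize import least_squares
o=r.get_obs(); g=loc(o["tcp_pos"]); print(o["clock"],o["tcp_pos"],g,o["grip_width"],o["gripper_force"],o["joints"])
ts=[];th=[]
for k in range(12):
    f=face(); a=theta(f[1],f[2],g[1]); b=theta(f[3],.1,g[1]); ts.append(f[0]);th.append(b)
    print(round(f[0],3),round(a,4),round(b,4),np.round(f[1:4],4),f[4],round(f[5],1),f[6])
w=2*np.pi/1.67; t=np.array(ts)
A=np.c_[np.cos(w*t),np.sin(w*t),np.ones_like(t)]; c,res,*_=np.linalg.lstsq(A,th,rcond=None); print(c,np.hypot(c[0],c[1]),np.std(A@c-th)); print(r.get_obs()["clock"],r.get_obs()["tcp_pos"])
E
```

```text
7.2 [0.52033035 0.16487884 0.24872909] [-0.16814123  0.20170858] 0.023478930106685846 58.63572835922241 [ 0.33530941  0.34729837 -0.94069083  1.75669214  0.30174645  1.18735859
  0.8379376 ]
7.2 0.0933 0.0917 [0.2667 0.1056 0.266 ] (118.99835968017578, 55.1815071105957) 5.8 729
7.25 0.0781 0.0766 [0.2562 0.1037 0.2555] (120.43074035644531, 57.556941986083984) 4.0 731
7.3 0.0606 0.0594 [0.244  0.1032 0.2433] (120.06344604492188, 58.27040100097656) 5.0 720
7.35 0.0405 0.0397 [0.23   0.1033 0.2295] (120.06959533691406, 55.14793395996094) 3.3 717
7.4 0.019 0.0188 [0.2149 0.1016 0.2149] (120.2196273803711, 58.50486373901367) 2.2 704
7.45 -0.0028 -0.0032 [0.1997 0.1015 0.1995] (58.737300872802734, 120.7225570678711) 88.9 707
7.5 -0.0246 -0.0245 [0.1846 0.1023 0.1846] (55.00999450683594, 119.3876724243164) 89.8 718
7.55 -0.0463 -0.046 [0.1694 0.1029 0.1695] (56.25947570800781, 119.83019256591797) 87.4 714
7.6 -0.0658 -0.0657 [0.1558 0.1037 0.1556] (56.78953170776367, 120.364013671875) 84.7 731
7.65 -0.082 -0.0812 [0.1445 0.1041 0.1448] (57.375797271728516, 120.59375762939453) 85.7 721
7.7 -0.0972 -0.0963 [0.1341 0.1063 0.1341] (57.030513763427734, 120.08505249023438) 85.0 723
7.75 -0.1073 -0.1067 [0.127  0.1064 0.1267] (55.899131774902344, 120.72235870361328) 84.1 713
[ 0.03040147  0.11213339 -0.00082938] 0.1161815271254671 0.0003567584850536243
7.8 [0.5203836  0.16484743 0.24873983]
```

```bash
cat > plan.py <<'E'
from car import *
w=2*np.pi/1.67; L=9.81/w**2; dt=1/12
def sim(s,th,om,n=8):
    "s: row shifts (m, along -y) after each row; linear between; returns theta series and final"
    v=np.diff(np.r_[0,s])/dt; y=th; o=om; vp=0; out=[]
    for k in list(v)+[0]:
        o+= (k-vp)/L; vp=k     # p=-s, p'' = -s'' -> theta' += ds'/L
        if len(out)==len(v)*n: break
        for _ in range(n):
            h=dt/n; y,o=y*np.cos(w*h)+o/w*np.sin(w*h),-y*w*np.sin(w*h)+o*np.cos(w*h); out.append(y)
    return np.array(out),y,o
def plan(D,th,om,N):
    f=lambda s:np.array(sim(s,th,om)[1:])
    z=np.zeros(N); b=f(z); J=np.array([f(e)-b for e in np.eye(N)]).T
    A=np.vstack([J,np.eye(N)[-1]]); c=np.r_[-b,D]
    S=np.diff(np.diff(np.eye(N+3)[:,1:N+1],axis=0,),axis=0) # second differences incl. start 0
    # end held at D: pad
    M=np.zeros((N+1,N)); k=np.zeros(N+1)
    for i in range(N+1):
        for j,c2 in((i-2,1),(i-1,-2),(i,1)):
            if j>=N: k[i]+=c2*D
            elif j>=0: M[i,j]+=c2
    K=np.block([[M.T@M,A.T],[A,np.zeros((3,3))]])
    return np.linalg.solve(K,np.r_[-M.T@k,c])[:N]
def rnd(s,th,om,D):
    "round to mm so the residual swing stays small"
    best=None; rg=np.random.default_rng(0)
    for _ in range(400):
        q=np.round(s*1000+rg.uniform(-.5,.5,len(s))*(_>0))/1000; q[-1]=round(D*1000)/1000
        o,y,v=sim(q,th,om); e=np.hypot(y,v/w)+2*abs(q-s).mean()
        if best is None or e<best[0]: best=(e,q,np.hypot(y,v/w),abs(o).max())
    return best[1:]
def show(q):
    q=np.r_[0,q]
    for i in range(0,len(q)-1,5):
        s=q[i+1:i+6]-q[i]; base=q[i]
        print([[0,0,0,round(float(round((-T*-(base+a))*1000)-round(-T*-base*1000))),int(round(-a*1000)),0,1] for a in s])
E
python3 - <<'E'
from plan import *
c=[0.03040147,0.11213339]; t=7.8
th=c[0]*np.cos(w*t)+c[1]*np.sin(w*t); om=w*(-c[0]*np.sin(w*t)+c[1]*np.cos(w*t)); print(th,om)
for N in(15,20,25):
    s=plan(.188,th,om,N); q,r_,m=rnd(s,th,om,.188); print(N,(q*1000).astype(int),r_,m,abs(np.diff(np.r_[0,q])).max())
    if N==20: show(q)
E
```

```text
-0.11302160544681038 -0.10125386661745131
15 [ 24  60  95 123 140 145 140 131 120 115 117 129 149 171 188] 2.540329981418891e-05 0.10966146839675156 0.036
20 [ 10  26  45  64  81  94 102 107 108 107 105 104 106 111 120 134 149 165
 180 188] 7.469610562784942e-05 0.1121860223255815 0.019000000000000003
[[0, 0, 0, 0, -10, 0, 1], [0, 0, 0, -1, -26, 0, 1], [0, 0, 0, -2, -45, 0, 1], [0, 0, 0, -3, -64, 0, 1], [0, 0, 0, -3, -81, 0, 1]]
[[0, 0, 0, -1, -13, 0, 1], [0, 0, 0, -1, -21, 0, 1], [0, 0, 0, -1, -26, 0, 1], [0, 0, 0, -1, -27, 0, 1], [0, 0, 0, -1, -26, 0, 1]]
[[0, 0, 0, 0, 2, 0, 1], [0, 0, 0, 0, 3, 0, 1], [0, 0, 0, 0, 1, 0, 1], [0, 0, 0, -1, -4, 0, 1], [0, 0, 0, -1, -13, 0, 1]]
[[0, 0, 0, -1, -14, 0, 1], [0, 0, 0, -1, -29, 0, 1], [0, 0, 0, -2, -45, 0, 1], [0, 0, 0, -2, -60, 0, 1], [0, 0, 0, -3, -68, 0, 1]]
25 [  3  10  17  25  33  40  46  51  54  56  58  61  64  68  75  83  94 107
 121 136 150 164 175 183 188] 9.101607876704108e-05 0.11377860468626945 0.015000000000000013
```

Emit:
servo_tool:
  commands:
    - [0,0,0,0,-10,0,1]
    - [0,0,0,-1,-26,0,1]
    - [0,0,0,-2,-45,0,1]
    - [0,0,0,-3,-64,0,1]
    - [0,0,0,-3,-81,0,1]

```text
clock: 8.22
tcp_pos: [0.5169, 0.0836, 0.2487]
orientation: [0.065, 3.138, 0.003]
contact_force: [-4.7, 3.3, 7.8]
grip_width: 0.0232
gripper_force: 61.1
```

Emit:
servo_tool:
  commands:
    - [0,0,0,-1,-13,0,1]
    - [0,0,0,-1,-21,0,1]
    - [0,0,0,-1,-26,0,1]
    - [0,0,0,-1,-27,0,1]
    - [0,0,0,-1,-26,0,1]

```text
clock: 8.63
tcp_pos: [0.5158, 0.0565, 0.2487]
orientation: [0.068, 3.139, -0.001]
contact_force: [-4.9, -2.1, 11.3]
grip_width: 0.0232
gripper_force: 61.4
```

Emit:
servo_tool:
  commands:
    - [0,0,0,0,2,0,1]
    - [0,0,0,0,3,0,1]
    - [0,0,0,0,1,0,1]
    - [0,0,0,-1,-4,0,1]
    - [0,0,0,-1,-13,0,1]

```text
clock: 9.05
tcp_pos: [0.5154, 0.0459, 0.2487]
orientation: [0.063, 3.137, 0.003]
contact_force: [-3.3, 3.3, 10.6]
grip_width: 0.0235
gripper_force: 61.4
```

Emit:
servo_tool:
  commands:
    - [0,0,0,-1,-14,0,1]
    - [0,0,0,-1,-29,0,1]
    - [0,0,0,-2,-45,0,1]
    - [0,0,0,-2,-60,0,1]
    - [0,0,0,-3,-68,0,1]

```text
clock: 9.47
tcp_pos: [0.5123, -0.0258, 0.2487]
orientation: [0.069, 3.138, -0.001]
contact_force: [-0.1, 1.6, 9.8]
grip_width: 0.0231
gripper_force: 61.3
```

```bash
cat > meas.py <<'E'
from plan import *
import sys
def meas(K=14):
    o=r.get_obs(); ts=[];ys=[];g=[]
    for k in range(K):
        g.append(loc(r.get_obs()["tcp_pos"])[1]); f=face(); ts.append(f[0]); ys.append(f[3])
    t=np.array(ts); now=r.get_obs()["clock"]; p=np.median(g[K//3:])
    A=np.c_[np.cos(w*(t-now)),np.sin(w*(t-now)),np.ones(K)]; m=t>t[0]+.1
    c=np.linalg.lstsq(A[m],np.array(ys)[m],rcond=None)[0]
    th,om=c[0]/.7,c[1]*w/.7
    print("now",now,"p",p,np.round(g,4)[[0,-1]],"centre y",c[2],"amp",np.hypot(c[0],c[1])/.7,"th,om",th,om,"res",np.std(A[m]@c-np.array(ys)[m]))
    return f,c[2],th,om
def win(im,d):
    W=world("scene",d); h=cv2.cvtColor(im,cv2.COLOR_BGR2HSV)
E
python3 - <<'E'
from meas import *
f,c,th,om=meas(); cv2.imwrite("pics/scene2.png",f[7]); print(r.get_obs()["tcp_pos"],r.get_obs()["contact_force"])
z=np.load("scene0.npz"); 
for n in("scene","top"):
    z=np.load(n+"0.npz"); P=np.vstack([b[5] for b in blobs(n,z["im"],z["d"],(50,150,60),(75,255,255),(.03,.06),(.6,.75,-.15,.1))])
    W=np.vstack([b[5] for b in blobs(n,z["im"],z["d"],(0,0,130),(180,60,255),(.03,.055),(.6,.76,-.15,.1))])
    for Q in(P,W): k=cv2.minAreaRect((Q[:,:2]*1000).astype(np.float32)); print(n,k,loc(np.array(k[0])/1000))
E
```

```text
now 10.1667 p 0.010757973539646415 [0.0108 0.0108] centre y 0.008968115008098765 amp 0.005321596814614777 th,om -0.003350950457414716 -0.01555396375220188 res 0.00021852961792790797
[ 0.51234224 -0.02589015  0.24868544] [-3.24291888 -2.26761872 13.08296035]
scene ((680.7113647460938, -30.77267837524414), (91.57910919189453, 118.11894226074219), 4.574962615966797) [0.00018114 0.01284575]
scene ((679.5929565429688, -30.121307373046875), (111.86104583740234, 139.6837615966797), 4.734597682952881) [-0.00096321  0.01345039]
top ((680.157958984375, -27.893844604492188), (85.09516906738281, 113.80724334716797), 4.967722415924072) [-0.00049066  0.01569928]
top ((680.42138671875, -27.952964782714844), (114.4439468383789, 143.7910614013672), 5.005270004272461) [-0.00022501  0.01565109]
```

View pics/scene2.png

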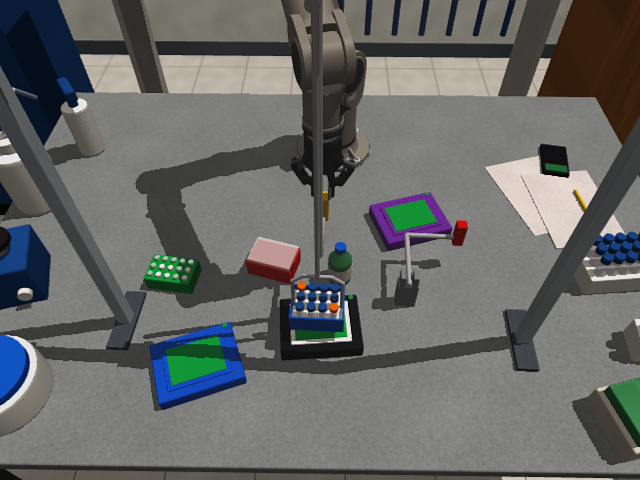

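The carrier hangs over the black reader at (318,305), with residual swing of about 0.005 rad. It needs about 4 mm back towards +y.

```bash
python3 - <<'E'
from plan import *
th,om=-0.003350950457414716,-0.01555396375220188
for N in(10,15):
    s=plan(-.004,th,om,N); q,e,m=rnd(s,th,om,-.004); print(N,s.round(4),(q*1000).round(),e,m); show(q)
E
```

```text
10 [-0.0023 -0.0041 -0.0043 -0.0028 -0.0004  0.0018  0.0027  0.0016 -0.0011
 -0.004 ] [-2. -4. -5. -3. -0.  2.  3.  1. -1. -4.] 3.6709982486710224e-05 0.011331743027039159
[[0, 0, 0, 0, 2, 0, 1], [0, 0, 0, 0, 4, 0, 1], [0, 0, 0, 0, 5, 0, 1], [0, 0, 0, 0, 3, 0, 1], [0, 0, 0, 0, 0, 0, 1]]
[[0, 0, 0, 0, -2, 0, 1], [0, 0, 0, 0, -3, 0, 1], [0, 0, 0, 0, -1, 0, 1], [0, 0, 0, 0, 1, 0, 1], [0, 0, 0, 0, 4, 0, 1]]
15 [-0.0002 -0.0004 -0.0005 -0.0005 -0.0003 -0.0001  0.0002  0.0003  0.0002
 -0.0002 -0.0008 -0.0016 -0.0025 -0.0034 -0.004 ] [-0. -0. -1. -0. -0.  0.  0.  0.  0. -0. -1. -1. -2. -4. -4.] 0.00011234527378148404 0.0067341366006655546
[[0, 0, 0, 0, 0, 0, 1], [0, 0, 0, 0, 0, 0, 1], [0, 0, 0, 0, 1, 0, 1], [0, 0, 0, 0, 0, 0, 1], [0, 0, 0, 0, 0, 0, 1]]
[[0, 0, 0, 0, 0, 0, 1], [0, 0, 0, 0, 0, 0, 1], [0, 0, 0, 0, 0, 0, 1], [0, 0, 0, 0, 0, 0, 1], [0, 0, 0, 0, 0, 0, 1]]
[[0, 0, 0, 0, 1, 0, 1], [0, 0, 0, 0, 1, 0, 1], [0, 0, 0, 0, 2, 0, 1], [0, 0, 0, 0, 4, 0, 1], [0, 0, 0, 0, 4, 0, 1]]
```

Emit:
servo_tool:
  commands:
    - [0,0,0,0,0,0,1]
    - [0,0,0,0,0,0,1]
    - [0,0,0,0,1,0,1]
    - [0,0,0,0,0,0,1]
    - [0,0,0,0,0,0,1]

```text
clock: 10.58
tcp_pos: [0.5124, -0.0249, 0.2487]
orientation: [0.067, 3.138, -0.002]
contact_force: [-3.1, -0.1, 11.4]
grip_width: 0.0236
gripper_force: 61.5
```

Emit:
servo_tool:
  commands:
    - [0,0,0,0,0,0,1]
    - [0,0,0,0,0,0,1]
    - [0,0,0,0,0,0,1]
    - [0,0,0,0,0,0,1]
    - [0,0,0,0,0,0,1]

```text
clock: 11.0
tcp_pos: [0.5124, -0.0249, 0.2487]
orientation: [0.067, 3.138, -0.002]
contact_force: [-2.5, 0.2, 11.3]
grip_width: 0.0233
gripper_force: 61.5
```

Emit:
servo_tool:
  commands:
    - [0,0,0,0,1,0,1]
    - [0,0,0,0,1,0,1]
    - [0,0,0,0,2,0,1]
    - [0,0,0,0,4,0,1]
    - [0,0,0,0,4,0,1]

```text
clock: 11.42
tcp_pos: [0.5125, -0.0214, 0.2487]
orientation: [0.068, 3.138, -0.003]
contact_force: [-2.0, -1.3, 12.2]
grip_width: 0.0233
gripper_force: 61.5
```

```bash
python3 - <<'E'
from meas import *
meas(20)
im,d=r.grab_frame("top"); W=world("top",d); q=loc(W); h=cv2.cvtColor(im,cv2.COLOR_BGR2HSV)
m=(abs(q[...,0])<.055)&(abs(q[...,1])<.12)&(W[...,2]>.07)&(W[...,2]<.16)&(d>0)
print("top carrier y", np.percentile(q[m][:,1],[1,99]),np.percentile(q[m][:,1],[1,99]).mean())
E
```

```text
now 12.4167 p 0.015283903496229049 [0.0153 0.0153] centre y 0.014008363652145202 amp 0.002029618101365519 th,om 0.0009900934903955025 0.006665972507513894 res 0.00017731937498455393
top carrier y [-0.04214215  0.07603533] 0.016946589497267833
```

Emit:
servo_tool:
  commands:
    - [0,0,0,0,0,0,1]
    - [0,0,0,0,0,0,1]
    - [0,0,0,0,0,0,1]
    - [0,0,0,0,0,0,1]
    - [0,0,0,0,0,0,1]

```text
clock: 12.88
tcp_pos: [0.5125, -0.0214, 0.2487]
orientation: [0.068, 3.138, -0.003]
contact_force: [-2.7, -1.0, 10.9]
grip_width: 0.0235
gripper_force: 61.5
```

Emit:
servo_tool:
  commands:
    - [0,0,0,0,0,0,1]
    - [0,0,0,0,0,0,1]
    - [0,0,0,0,0,0,1]
    - [0,0,0,0,0,0,1]
    - [0,0,0,0,0,0,1]

```text
clock: 13.3
tcp_pos: [0.5125, -0.0214, 0.2487]
orientation: [0.068, 3.138, -0.003]
contact_force: [-2.0, -0.4, 11.3]
grip_width: 0.0236
gripper_force: 61.5
```

Emit:
servo_tool:
  commands:
    - [0,0,0,0,0,0,1]
    - [0,0,0,0,0,0,1]
    - [0,0,0,0,0,0,1]
    - [0,0,0,0,-1,0,1]
    - [0,0,0,0,-1,0,1]

```text
clock: 13.72
tcp_pos: [0.5126, -0.0214, 0.2487]
orientation: [0.067, 3.138, -0.0]
contact_force: [-1.8, 1.7, 11.1]
grip_width: 0.0234
gripper_force: 61.5
```

Emit:
servo_tool:
  commands:
    - [0,0,0,0,0,0,0.7]
    - [0,0,0,0,0,0,0.5]
    - [0,0,0,0,0,0,0.2]
    - [0,0,0,0,0,0,0]
    - [0,0,0,0,0,0,0]

```text
clock: 14.13
tcp_pos: [0.5111, -0.0218, 0.2462]
orientation: [-0.067, -3.14, 0.0]
contact_force: [-0.5, 0.4, -0.3]
grip_width: 0.0729
gripper_force: 0.0
```

Emit:
servo_tool:
  commands:
    - [0,0,0,0,0,0,0]
    - [0,0,0,0,0,0,0]
    - [0,0,0,0,0,0,0]

```text
clock: 14.38
tcp_pos: [0.5113, -0.0214, 0.2463]
orientation: [-0.066, -3.141, -0.0]
contact_force: [0.4, 0.3, -0.7]
grip_width: 0.0853
gripper_force: 0.0
```

```bash
python3 - <<'E'
from meas import *
meas(20); o=r.get_obs(); print(o["tcp_pos"],o["grip_width"],o["contact_force"])
E
```

```text
now 15.3833 p 0.015316042042643474 [0.0153 0.0153] centre y 0.014014279957028978 amp 0.0019451801470894614 th,om -0.0015861113814390167 0.004236614983812383 res 0.0001458299993345358
[ 0.5113248  -0.02131468  0.24639692] 0.08570468845148578 [ 0.0037589  -0.75404464 -0.18003076]
```

Emit:
servo_tool:
  commands:
    - [0,0,0,0,0,15,0]
    - [0,0,0,0,0,40,0]
    - [0,0,0,0,0,75,0]
    - [0,0,0,0,0,110,0]
    - [0,0,0,0,0,145,0]

```text
clock: 15.8
tcp_pos: [0.5109, -0.0212, 0.393]
orientation: [-0.065, -3.141, 0.0]
contact_force: [1.4, -1.0, -0.9]
grip_width: 0.0852
gripper_force: 0.0
```

Emit:
servo_tool:
  commands:
    - [0,0,0,-15,0,10,0]
    - [0,0,0,-30,0,20,0]
    - [0,0,0,-40,0,20,0]
    - [0,0,0,-40,0,20,0]
    - [0,0,0,-40,0,20,0]

```text
clock: 16.22
tcp_pos: [0.4713, -0.0215, 0.4115]
orientation: [0.067, 3.14, -0.002]
contact_force: [-0.0, 0.1, 0.5]
grip_width: 0.0854
gripper_force: 0.0
```

```bash
python3 - <<'E'
from meas import *
meas(45); f,*_=meas(45); cv2.imwrite("pics/scene3.png",f[7]); print(r.get_obs()["tcp_pos"])
E
```

```text
now 18.4667 p 0.013665648317420486 [0.0134 0.0137] centre y 0.013965315860143527 amp 0.0019098928345860288 th,om -0.0017921481975898559 -0.0024840170861185084 res 0.00014754376968313307
now 20.7167 p 0.013663156293459027 [0.0137 0.0137] centre y 0.013907460425730019 amp 0.0019012184798912239 th,om 0.0005221871526481155 0.006878021352439335 res 0.00014366279102939424
[ 0.47135292 -0.02131791  0.41138861]
```

View pics/scene3.png

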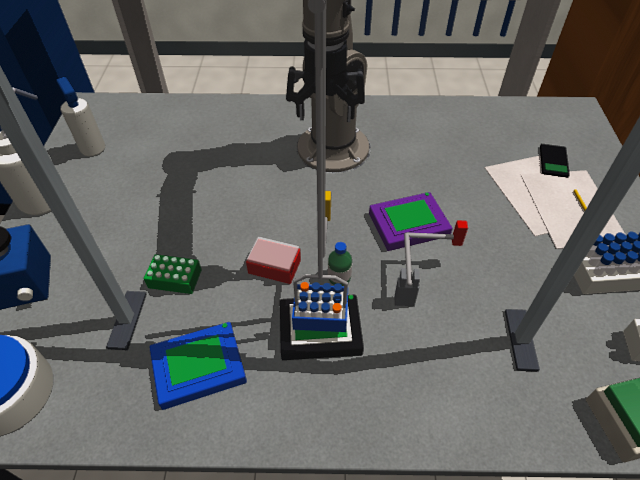

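The carrier hangs still over the reader at (320,307), within 1 mm of centre and swinging about 0.002 rad. The gripper is clear of the grip, and the rack, box and bottle are where they started.

```bash
python3 -c "
from bench import r
print(r.hand_in())"
```

```text
the job is handed in; nothing more can be done
None
```

Job handed in: the bolt is fully out, and the carrier hangs within about 1 mm of the green window's centre along the rail. It swings about 0.002 rad, held for well over four seconds, with the trolley released and the robot touching nothing.

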